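# Slide a freshly painted vase into the drying bay and start the fan

## Task

The paint on the tall blue vase is still wet: without gripping or lifting it, push it from behind with the fingertips, low on its bare clay foot, so that it slides upright across the bench into the wooden drying bay until the foot rests against the back stop. Touch nothing above the foot and do not let it tip. Then, and not before, press the red button fully down to start the drying fan, and leave the white vase and the other things where they stand.

Things in the scene. Friction and masses are not known exactly. Their poses are not given: they have to be found in the camera images.
- blue_vase: Tall narrow loose vase, 205 mm high, about 0.55 kg. Its foot is a bare terracotta cylinder 72 mm in diameter and 45 mm high: the only part to touch. Origin: centre of the underside, on the bench (z = 0 standing); z is its axis. It stands on one of two spots that it can swap with the white vase. It slides on the bench; pushed well above the foot it tips over
- blue_vase_upper: The blue vase's wet painted upper part (deep blue with white bands), from 45 to 205 mm above the underside, narrower than the foot: 44 mm in diameter at its lower end, 56 mm at most (about 108 mm up), 22 mm at the neck (184 mm up), 34 mm at the lip. Same origin and axes as the vase. Not to be touched
- bay: Drying bay fixed to the bench: a U of three wooden battens round a green mat (flat, no step). Its own +x is the way in: open at -x, closed at +x by the back stop (30 mm high, its inner face at x = +36 mm). Side rails 20 mm high, inner faces at y = +/-55 mm, from x = -50 to +36 mm. Origin at bench level, where the foot's centre lies when the foot touches the back stop
- bay_seat (a point): The point at bench level where the centre of the vase's foot ends: 36 mm before the back stop, midway between the rails. Axes as the bay's: +x points to the back stop
- start (a joint): Travel of the red button: 0 released, 0.006 (m) fully down; spring return, 5 N at the bottom
- start_top (a point): Centre of the top of the red round push button (34 mm in diameter), which is pressed straight down; it stands on a grey fixed box 80 x 90 x 35 mm
- white_vase: Bystander: same shape and size as the blue vase, upper part white with copper bands. Origin: centre of the underside. Leave it alone
- cup_a: Bystander: white paint cup, 68 mm in diameter, 70 mm high; origin under its centre
- cup_b: Bystander: white paint cup, 68 mm in diameter, 70 mm high; origin under its centre
- cup_c: Bystander: white paint cup, 68 mm in diameter, 70 mm high; origin under its centre
- slip_bottle: Bystander: red squeeze bottle with a nozzle, 62 mm in diameter, 108 mm high; origin under its centre
- brush: Bystander: brush lying on the bench along its own x; leave it alone
Things that resemble listed ones, but are neither listed nor needed, are in the scene too. What is shaped like the blue_vase but purple is not meant. Several things look just like the bay: the one meant starts nearest to the robot's base.

How it is judged:
On the way, in this order (a step that is already met when the one before it is completed fails the run):
1. the blue vase stands in the bay, its foot against the back stop (x of blue_vase in the frame of bay_seat between -0.009 and 0.009 m and y of blue_vase in the frame of bay_seat between -0.03 and 0.03 m and height (world z) of blue_vase below 0.006 m and angle between blue_vase's own z axis and vertical below 0.06 rad and linear speed of blue_vase below 0.01 m/s), for 0.2 s.
2. the red button is pressed fully down (value of joint start above 0.0048 m), for 0.05 s.
At the end, for the whole second after the job is handed in: The blue vase stands upright (within 0.06 rad) and at rest on the bench in the bay, its foot within 9 mm of the back stop and its centre within 30 mm of the bay's middle line; the button has been pressed and is released; the bystanders stand within 20 mm of where they were (all of step 1 and value of joint start below 0.002 m and angle between white_vase's own z axis and vertical below 0.06 rad and distance of each of white_vase, cup_a, cup_b, cup_c, slip_bottle, brush from where it was at the start of the episode below 0.02 m); the robot touches nothing.
It fails at once if the wet painted upper part of the blue vase is touched (contact force between anything else and blue_vase_upper above 0.3 N).
It fails at once if the blue vase is tipped by more than 0.15 rad (angle between blue_vase's own z axis and vertical above 0.15 rad).
It fails at once if the blue vase is lifted off the bench, or its foot gripped between the fingers (height (world z) of blue_vase above 0.008 m or (horizontal distance between the grasp point and blue_vase below 0.02 m and contact force between the fingers and blue_vase above 0.3 N)).
It fails at once if the button is pressed before the blue vase is in the bay (value of joint start above 0.003 m and not (x of blue_vase in the frame of bay_seat between -0.009 and 0.009 m and y of blue_vase in the frame of bay_seat between -0.03 and 0.03 m and height (world z) of blue_vase below 0.006 m and angle between blue_vase's own z axis and vertical below 0.06 rad)).
It fails at once if a bystander is pushed away, tipped or carried off (distance of any of white_vase, cup_a, cup_b, cup_c, slip_bottle, brush from where it was at the start of the episode above 0.02 m or angle between white_vase's own z axis and vertical above 0.2 rad).
It also fails if it takes over 72 s, if anything falls off the work surface, if the arm or the gripper's body presses on something with over 40 N, if the wrist force passes 120 N, or if a joint passes its speed limit or range.

## Robot

A 7-joint arm with a two-finger parallel gripper is mounted at the origin on the work surface. World frame = base frame: x ahead of the robot, y to its left, z up, the work surface at z = 0. Lengths are in m, angles in rad, forces in N, time in s.
With the tool pointing down it reaches from about 0.4 to 0.85 m from the base axis. Payload 10.4 kg.
Tool frame: the origin (TCP) lies midway between the tips of the shut fingers; the grasp point (between the pads) lies 19 mm behind it; z points along the fingers, y is the line along which they close (so a half turn about z gives the same grasp; the last joint's range is limited). The gripper opens to 87 mm and grips with 3 to 60 N. Pads are 19 mm wide; open, the fingers measure 117 mm over their backs; the gripper's body (75 mm by 190 mm) begins 51 mm behind the grasp point.
Start: joints at [1.252, 0.332, -0.065, 1.46, 0.022, 1.35, -0.088], TCP at [0.182, -0.598, 0.223] pointing down, gripper open.
Joint ranges: [-2.6, 2.6], [-0.5, 2.12], [-1.47, 1.34], [0.16, 2.42], [-1.27, 4.41], [0.06, 2.06], [-2.6, 2.6]. Speed limits (rad/s): [2.22, 2.22, 2.79, 2.79, 3.14, 3.14, 3.14].

## Interface

Orientations are given as a unit quaternion [x, y, z, w].
In Python, from bench import sensors, eyes, order gives the robot as it stands.
- The arm moves only by the tool arm_command, never from a script. Its argument "steps" is a list of rows, each an object with "rot": the turn, a rotation vector about the world's x, y, z in degrees, a list of three; "slide": the shift along the world's x, y, z in m, a list of three; "grip": the opening, from 0 (shut) to 1 (fully open). A call has exactly 8 rows; each row shifts and turns the commanded pose from where the row before left it; what a row does not reach is not made up. A row lasts 1/8 s, in which the tool goes at most 62.5 mm and 10.7 degrees, less where a joint would pass 70% of its speed; a pose out of reach is approached as far as the arm can. A call with a gripper value outside its range is refused whole. The fingers move at their own pace and stop on an object; "newtons" is the grip in N (left out, the last holds). Time passes only in rows, so rows that do not move let the fingers close, or fill a call up. It gives the time, the measured TCP pose, the force, the opening and the grip force at its end, in the units of the state.
- sensors.read_state(): the state, without advancing time (a new reading comes with each control period).
- eyes.camera(name): name is "side" or "top"; returns a dict with "pixels" (480x640x3 uint8, red, green, blue), "intrinsics" (3x3 intrinsics, pixels), "pose" (4x4, takes a point from camera to world coordinates). Camera axes: x right, y down, z forward; pixel columns grow to the right and rows downward; lengths in m; the calibration is good to about 2 mm. A picture is of the moment at which its call begins. There is no depth.
- order.close_job(): hands the job in; it is judged then, once.
Trained networks look in a picture, given as the dict that the camera call returned (one of the last four; its "shot" number tells which), for a name from the list of things; names that differ only in an ending like _2 or _b are one class to them, and where a whole thing is asked for, a point or a joint stands for the part that bears it (a point fixed in the world has none). Each returns a list of dicts, best first, with "conf" (0 to 1); they miss things now and then, are a little off and sometimes report something else, mostly with a low value. They report only what shows in the picture. A call takes as long as a camera call. They do not tell look-alikes from the thing itself.
- eyes.look_for(name, picture): "bbox" ([left, top, right, bottom] in pixels, round what is visible of it).
The state is a dict: "time": time; "joint_positions": joint angles; "joint_vel": joint speeds; "joint_torque": joint torques, N m; "ee_pos": TCP position; "eef_rot": TCP orientation; "ft_force": force on the tool from outside, world axes, zero at the start; "torque": the same for the moment, N m; "width": finger opening in m; "grip_force": force on a finger pad.
Only numpy, scipy, OpenCV 4.12 (cv2) and the standard library are available. Lean on these libraries where they do the work, as an engineer would, in place of code of your own. Each camera call takes 0.05 s, during which the arm holds its last target. There are 200 camera calls.

## Working session

There is one attempt and no reset: what is moved stays moved. The work goes in short steps, Python scripts to look and compute and a tool call to move; the robot and the scene stay as the last step left them, time stands still between calls to the robot, and variables do not carry over. Pictures are saved under pics/ and viewed, at most 10 in all, crops included, and the job is handed in when it is done.

Besides the shell and the picture viewer there is one more tool, called as name(argument=value, ...), one argument or row to a line, values as JSON. arm_command: Moves the arm, as the interface text tells. Its arguments: {"type":"object","properties":{"steps":{"type":"array","items":{"type":"object","properties":{"rot":{"type":"array","items":{"type":"number"}},"slide":{"type":"array","items":{"type":"number"}},"grip":{"type":"number"}}}},"newtons":{"type":"number"}},"required":["steps"]}

```bash
mkdir -p pics; cat > h.py <<'E'
import numpy as np,cv2
from bench import sensors,eyes,order
def snap(n,f=None):
    p=eyes.camera(n)
    if f: cv2.imwrite('pics/'+f,p['pixels'][:,:,::-1])
    return p
def ray(p,u,v,z):
    K=np.array(p['intrinsics']);T=np.array(p['pose'])
    d=T[:3,:3]@np.linalg.solve(K,[u,v,1]);o=T[:3,3]
    return o+d*(z-o[2])/d[2]
def proj(p,X):
    K=np.array(p['intrinsics']);T=np.array(p['pose'])
    c=K@(T[:3,:3].T@(np.array(X)-T[:3,3]));return c[:2]/c[2]
E
python3 - <<'E'
from h import *
for n in('top','side'):
    p=snap(n,n+'1.png');print(n,np.round(p['pose'],3).tolist(),np.round(p['intrinsics'],1).tolist())
    for o in('blue_vase','white_vase','bay','start_top','cup_a','slip_bottle','brush'):
        print(o,[(np.round(d['bbox']).astype(int).tolist(),round(d['conf'],2)) for d in eyes.look_for(o,p)])
s=sensors.read_state();print(s['time'],s['ee_pos'],s['eef_rot'],s['ft_force'],s['width'])
E
```

```text
top [[-0.031, -0.979, 0.202, 0.258], [-1.0, 0.03, -0.008, 0.065], [0.002, -0.202, -0.979, 1.427], [0.0, 0.0, 0.0, 1.0]] [[545.6, 0.0, 326.3], [0.0, 545.6, 242.0], [0.0, 0.0, 1.0]]
blue_vase [([414, 137, 449, 189], 0.92), ([429, 194, 464, 234], 0.71)]
white_vase [([423, 265, 463, 299], 0.93), ([336, 188, 344, 196], 0.48)]
bay [([101, 295, 147, 353], 0.58), ([258, 214, 300, 272], 0.57)]
start_top [([336, 185, 345, 197], 0.56)]
cup_a [([198, 186, 228, 212], 0.86), ([508, 247, 536, 277], 0.71), ([255, 166, 280, 195], 0.66)]
slip_bottle [([192, 266, 218, 292], 0.84)]
brush [([485, 170, 516, 242], 0.74)]
side [[-0.874, -0.316, 0.368, -0.13], [-0.485, 0.557, -0.674, 1.286], [0.008, -0.768, -0.641, 1.253], [0.0, 0.0, 0.0, 1.0]] [[622.5, 0.0, 318.2], [0.0, 622.5, 235.9], [0.0, 0.0, 1.0]]
blue_vase [([297, 139, 321, 197], 0.69), ([340, 141, 361, 202], 0.66)]
white_vase [([382, 161, 406, 225], 0.92)]
bay [([246, 379, 320, 441], 0.75), ([266, 258, 320, 298], 0.74)]
start_top []
cup_a [([400, 157, 416, 185], 0.86), ([233, 242, 260, 274], 0.79), ([217, 277, 241, 303], 0.55)]
slip_bottle [([278, 307, 298, 345], 0.64)]
brush []
0.8 [ 0.18225708 -0.5978717   0.22260607] [9.89081377e-01 1.47370363e-01 3.57608202e-05 6.80385098e-05] [-0.68473429  0.66620877  0.75462749] 0.08693851763815492
```

View pics/top1.png

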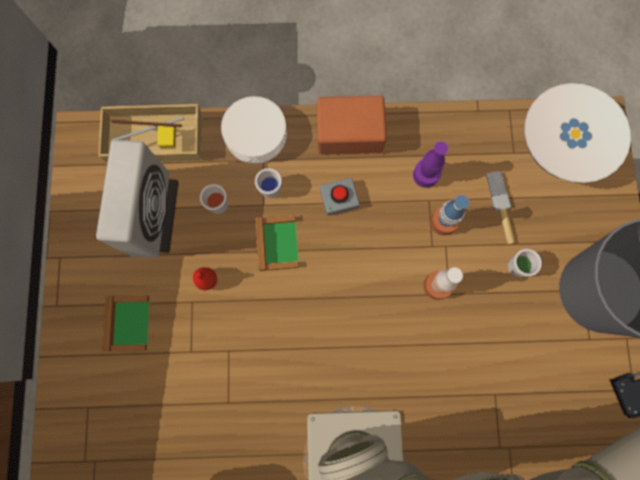

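View pics/side1.png

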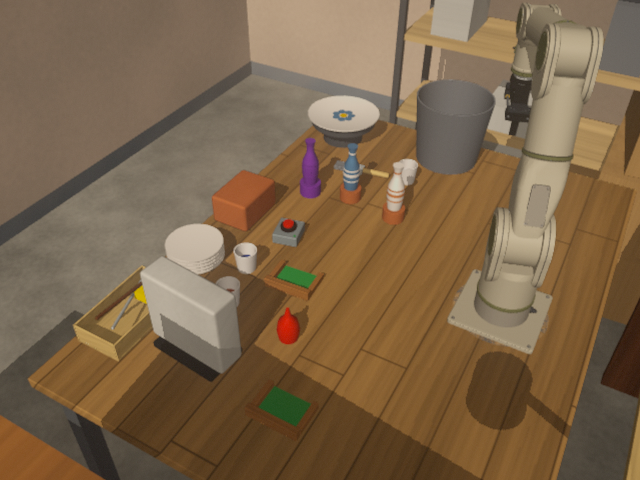

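Top view: candidates for the vase are blue/white-banded at (447,217), purple at (428,170), white/copper at (440,283). Bays are at (278,243) and (127,323), both opening to the right (-y). The button is at (340,194). I choose the blue-banded vase, and the bay at (278,243) if it proves nearest to the base. I'll check both in a crop.

```bash
python3 - <<'E'
from h import *
p=snap('top');im=p['pixels']
c=cv2.resize(im[150:310,230:550],None,fx=2.5,fy=2.5,interpolation=cv2.INTER_CUBIC);cv2.imwrite('pics/crop1.png',c[:,:,::-1])
hsv=cv2.cvtColor(im,cv2.COLOR_RGB2HSV)
g=cv2.inRange(hsv,(45,100,50),(80,255,255))
n,l,st,ce=cv2.connectedComponentsWithStats(g)
for i in range(1,n):
    if st[i,4]>300:
        cn=cv2.findContours((l==i).astype(np.uint8),0,1)[0][0]; b=cv2.boxPoints(cv2.minAreaRect(cn))
        print('mat',ce[i],st[i,4],[ray(p,*q,0)[:2].round(3).tolist() for q in b],ray(p,*ce[i],0).round(3))
for nm,u,v,z in[('button',340.5,193.5,.04),('cupblue',268,182,.07),('cupred',214,198,.07),('cupgreen',524,263,.07),('bottle',204,279,.06),('brush1',494,172,0),('brush2',512,243,0),('box',341,197,.035)]:
    print(nm,ray(p,u,v,z).round(3))
# foot terracotta
r=cv2.inRange(hsv,(3,120,90),(12,230,255))
for nm,(x0,y0,x1,y1) in dict(blue=(420,185,475,245),white=(415,260,475,305)).items():
    ys,xs=np.nonzero(r[y0:y1,x0:x1]);print(nm,len(xs),xs.min()+x0,xs.max()+x0,ys.min()+y0,ys.max()+y0)
E
```

```text
mat [280.52644426 242.31326282] 1229 [[0.606, 0.222], [0.61, 0.137], [0.504, 0.13], [0.499, 0.215]] [0.554 0.176 0.   ]
mat [130.98919308 323.06412104] 1388 [[0.409, 0.612], [0.406, 0.523], [0.298, 0.52], [0.301, 0.607]] [0.353 0.565 0.   ]
button [0.673 0.012 0.04 ]
cupblue [0.701 0.2   0.07 ]
cupred [0.662 0.34  0.07 ]
cupgreen [ 0.468 -0.442  0.07 ]
bottle [0.453 0.365 0.06 ]
brush1 [ 0.733 -0.413  0.   ]
brush2 [ 0.534 -0.442  0.   ]
box [0.665 0.011 0.035]
blue 315 430 459 186 234
white 312 424 452 271 298
```

View pics/crop1.png

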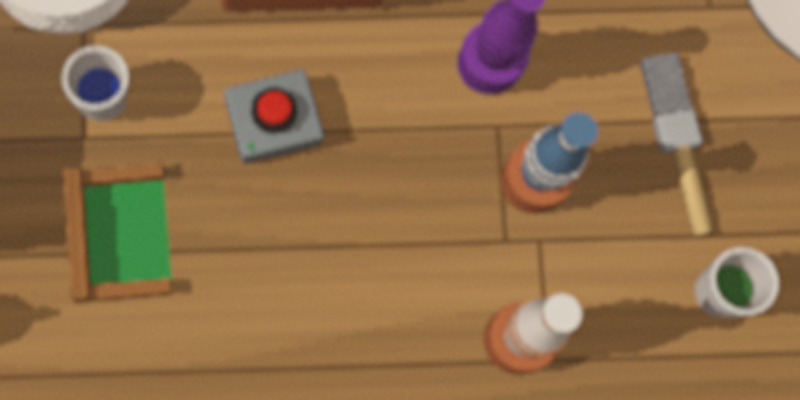

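```bash
cat >> h.py <<'E'
from scipy.optimize import least_squares
t=np.linspace(0,2*np.pi,72)
def cyl(p,x,y,r=.036,h=.045):
    P=np.array([proj(p,(x+r*np.cos(a),y+r*np.sin(a),z)) for z in(0,h) for a in t]);return np.r_[P.min(0),P.max(0)]
def fit(p,edges,x0):  # edges [l,t,r,b] None to skip
    k=[i for i in range(4) if edges[i] is not None]
    s=least_squares(lambda q:[cyl(p,*q)[i]-edges[i] for i in k],x0);return s.x,s.fun
E
python3 - <<'E'
from h import *
p=snap('top')
for n,e in dict(blue=[430.8,None,461,234.4],white=[424,None,454,298.8],purple=[413.3,None,443,186.8]).items():
    x,f=fit(p,e,[.6,-.2]);print(n,x.round(4),f.round(2))
q=snap('side');im=q['pixels'];hsv=cv2.cvtColor(im,cv2.COLOR_RGB2HSV)
r=cv2.inRange(hsv,(3,120,60),(12,230,255))
for n,(x0,y0,x1,y1) in dict(blue=(333,172,366,206),white=(378,196,410,228)).items():
    ys,xs=np.nonzero(r[y0:y1,x0:x1]);e=[xs.min()+x0,None,xs.max()+x0+1,ys.max()+y0+1];x,f=fit(q,e,[.6,-.2]);print('side',n,e,x.round(4),f.round(2))
for z in(0,.02,.03): print(z,[proj(p,(x,y,z)).round(1).tolist() for x,y in((.553,.1825),(.551,.2185),(.606,.222))])
# box corners (top face)
for u,v in((325.5,185.5-1),(353,179),(359.5,206),(327,213.5)): print('boxc',ray(p,u,v,.035).round(3))
E
```

```text
blue [ 0.5985 -0.2646] [-0.32  0.31 -0.  ]
white [ 0.427  -0.2337] [-0.7   0.68 -0.01]
purple [ 0.7327 -0.2267] [-0.02  0.02 -0.  ]
side blue [np.int64(340), None, np.int64(362), np.int64(205)] [ 0.5898 -0.2583] [ 0.02 -0.02  0.  ]
side white [np.int64(382), None, np.int64(405), np.int64(225)] [ 0.4222 -0.231 ] [-0.27  0.26 -0.01]
0 [[278.0, 242.9], [264.5, 244.0], [263.0, 224.0]]
0.02 [[277.3, 241.4], [263.6, 242.5], [262.1, 222.3]]
0.03 [[277.0, 240.6], [263.2, 241.8], [261.7, 221.4]]
boxc [0.701 0.051 0.035]
boxc [ 0.714 -0.023  0.035]
boxc [ 0.639 -0.037  0.035]
boxc [0.621 0.05  0.035]
```

```bash
python3 - <<'E'
from h import *
p=snap('top');q=snap('side')
def tri(a,b):
    o=[];d=[]
    for c,(u,v) in((p,a),(q,b)):
        T=np.array(c['pose']);o.append(T[:3,3]);w=T[:3,:3]@np.linalg.solve(c['intrinsics'],[u,v,1]);d.append(w/np.linalg.norm(w))
    s=np.linalg.lstsq(np.c_[d[0],-d[1]],o[1]-o[0],rcond=None)[0];return (o[0]+s[0]*d[0]).round(3),(o[1]+s[1]*d[1]).round(3)
print('bucket rim',tri((622,280),(455,103)),'button',tri((340.5,193.5),(289,224)))
for z in(0,.2,.3): print(z,ray(p,560,290,z).round(3))
s=sensors.read_state();print(s['time'])
E
```

```text
bucket rim (array([ 0.394, -0.575,  0.266]), array([ 0.375, -0.581,  0.267])) button (array([0.671, 0.012, 0.047]), array([0.669, 0.012, 0.047]))
0 [ 0.404 -0.556  0.   ]
0.2 [ 0.384 -0.469  0.2  ]
0.3 [ 0.373 -0.425  0.3  ]
1.05
```

arm_command(
  steps=[
    {"slide":[0,0,0.055],"grip":0.4},
    {"slide":[0,0,0.055],"grip":0.4},
    {"slide":[0,0,0.055],"grip":0.4},
    {"slide":[0,0,0.055],"grip":0.4},
    {"slide":[0.03,0.035,0],"rot":[0,0,8],"grip":0.4},
    {"slide":[0.03,0.035,0],"rot":[0,0,8],"grip":0.4},
    {"slide":[0.03,0.035,0],"rot":[0,0,8],"grip":0.4},
    {"slide":[0.03,0.035,0],"rot":[0,0,8],"grip":0.4},
  ],
)

```text
schema error: expected keys rot, slide, grip
```

arm_command(
  steps=[
    {"rot":[0,0,0],"slide":[0,0,0.055],"grip":0.4},
    {"rot":[0,0,0],"slide":[0,0,0.055],"grip":0.4},
    {"rot":[0,0,0],"slide":[0,0,0.055],"grip":0.4},
    {"rot":[0,0,0],"slide":[0,0,0.055],"grip":0.4},
    {"rot":[0,0,8],"slide":[0.03,0.035,0],"grip":0.4},
    {"rot":[0,0,8],"slide":[0.03,0.035,0],"grip":0.4},
    {"rot":[0,0,8],"slide":[0.03,0.035,0],"grip":0.4},
    {"rot":[0,0,8],"slide":[0.03,0.035,0],"grip":0.4},
  ],
)

```text
time: 2.05
ee_pos: [0.3031, -0.4566, 0.4427]
eef_rot: [0.909, 0.416, -0.0, 0.0]
ft_force: [0.4, 0.0, 0.2]
width: 0.0354
grip_force: 0.0
```

arm_command(
  steps=[
    {"rot":[0,0,7.73],"slide":[0.05,0.018,0],"grip":0.4},
    {"rot":[0,0,7.73],"slide":[0.05,0.018,0],"grip":0.4},
    {"rot":[0,0,7.73],"slide":[0.05,0.018,0],"grip":0.4},
    {"rot":[0,0,7.73],"slide":[0.05,0.018,0],"grip":0.4},
    {"rot":[0,0,7.73],"slide":[0.05,0.018,0],"grip":0.4},
    {"rot":[0,0,7.73],"slide":[0.05,0.018,0],"grip":0.4},
    {"rot":[9.95,0.96,0],"slide":[0,0,0],"grip":0.4},
    {"rot":[9.95,0.96,0],"slide":[0,0,0],"grip":0.4},
  ],
)

```text
time: 3.05
ee_pos: [0.5965, -0.3386, 0.4243]
eef_rot: [0.664, 0.729, 0.12, -0.114]
ft_force: [0.6, 0.1, -1.3]
width: 0.0348
grip_force: 0.0
```

arm_command(
  steps=[
    {"rot":[6.5,0.6,0],"slide":[0,0,0],"grip":0.4},
    {"rot":[6.5,0.6,0],"slide":[0,0,0],"grip":0.4},
    {"rot":[0,0,0],"slide":[0,0,-0.04],"grip":0.4},
    {"rot":[0,0,0],"slide":[0,0,-0.04],"grip":0.4},
    {"rot":[0,0,0],"slide":[0,0,-0.04],"grip":0.4},
    {"rot":[0,0,0],"slide":[0,0,-0.04],"grip":0.4},
    {"rot":[0,0,0],"slide":[0,0,0],"grip":0.4},
    {"rot":[0,0,0],"slide":[0,0,0],"grip":0.4},
  ],
)

```text
time: 4.05
ee_pos: [0.5825, -0.3237, 0.2459]
eef_rot: [0.654, 0.708, 0.198, -0.179]
ft_force: [-0.5, -0.5, 0.2]
width: 0.0345
grip_force: 0.0
```

```bash
python3 - <<'E'
from h import *
from scipy.spatial.transform import Rotation as R
p=snap('side');q=snap('top')
a=cv2.resize(p['pixels'][80:280,230:510],None,fx=1.4,fy=1.4*1.5,interpolation=2)
b=cv2.resize(q['pixels'][120:320,300:580],(392,420))
cv2.imwrite('pics/pre.png',np.hstack([a,b])[:,:,::-1])
s=sensors.read_state();print(s['time'],s['ee_pos'],R.from_quat(s['eef_rot']).as_matrix().round(3))
E
```

```text
4.15 [ 0.58274359 -0.32378283  0.24629431] [[-0.081  0.997  0.007]
 [ 0.855  0.065  0.514]
 [ 0.512  0.048 -0.858]]
```

View pics/pre.png

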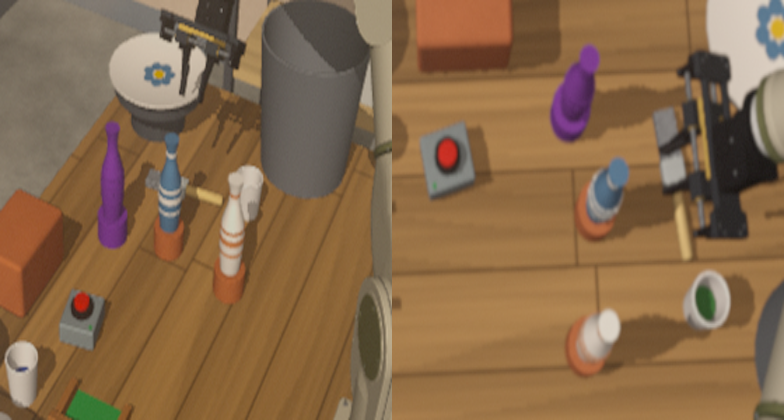

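arm_command(
  steps=[
    {"rot":[0,2.75,0],"slide":[0.009,-0.003,0],"grip":0.4},
    {"rot":[2,0,0],"slide":[0.009,-0.003,0],"grip":0.4},
    {"rot":[0,0,0],"slide":[0,0,-0.035],"grip":0.4},
    {"rot":[0,0,0],"slide":[0,0,-0.035],"grip":0.4},
    {"rot":[0,0,0],"slide":[0,0,-0.035],"grip":0.4},
    {"rot":[0,0,0],"slide":[0,0,-0.035],"grip":0.4},
    {"rot":[0,0,0],"slide":[0,0,-0.035],"grip":0.4},
    {"rot":[0,0,0],"slide":[0,0,0],"grip":0.4},
  ],
)

```text
time: 5.15
ee_pos: [0.5993, -0.3291, 0.0676]
eef_rot: [0.655, 0.699, 0.194, -0.21]
ft_force: [0.1, -0.3, 0.9]
width: 0.0349
grip_force: 0.0
```

arm_command(
  steps=[
    {"rot":[0,0,0],"slide":[0,0,-0.015],"grip":0.4},
    {"rot":[0,0,0],"slide":[0,0,-0.015],"grip":0.4},
    {"rot":[0,0,0],"slide":[0,0,-0.01],"grip":0.4},
    {"rot":[0,0,0],"slide":[0,0,-0.006],"grip":0.4},
    {"rot":[0,0,0],"slide":[0.001,0,0],"grip":0.4},
    {"rot":[0,0,0],"slide":[0,0,0],"grip":0.4},
    {"rot":[0,0,0],"slide":[0,0,0],"grip":0.4},
    {"rot":[0,0,0],"slide":[0,0,0],"grip":0.4},
  ],
)

```text
time: 6.15
ee_pos: [0.6011, -0.3296, 0.0233]
eef_rot: [0.655, 0.7, 0.195, -0.208]
ft_force: [-0.4, -0.4, -0.7]
width: 0.0352
grip_force: 0.0
```

```bash
python3 - <<'E'
from h import *
from scipy.spatial.transform import Rotation as R
p=snap('side');q=snap('top')
a=cv2.resize(p['pixels'][110:230,300:430],(390,360),interpolation=2)
b=cv2.resize(q['pixels'][160:290,400:530],(390,360),interpolation=2)
cv2.imwrite('pics/low.png',np.hstack([a,b])[:,:,::-1])
s=sensors.read_state();print(s['time'],s['ee_pos'],R.from_quat(s['eef_rot']).as_matrix().round(3))
E
```

```text
6.25 [ 0.60103941 -0.32960284  0.02317789] [[-0.055  0.998 -0.036]
 [ 0.836  0.065  0.545]
 [ 0.546 -0.    -0.838]]
```

View pics/low.png

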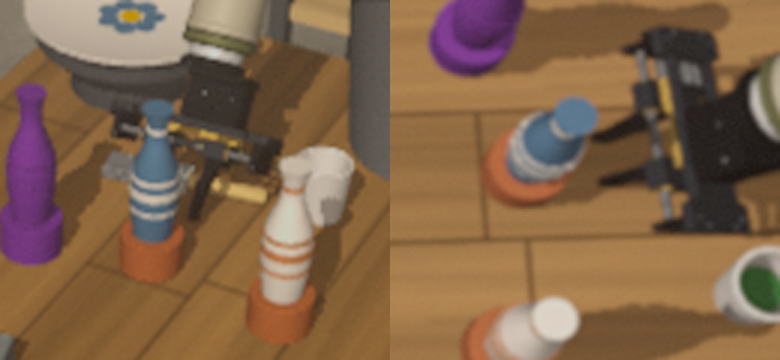

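arm_command(
  steps=[
    {"rot":[0,0,0],"slide":[-0.0005,0.005,0],"grip":0.4},
    {"rot":[0,0,0],"slide":[-0.0005,0.005,0],"grip":0.4},
    {"rot":[0,0,0],"slide":[-0.0005,0.005,0],"grip":0.4},
    {"rot":[0,0,0],"slide":[-0.0005,0.005,0],"grip":0.4},
    {"rot":[0,0,0],"slide":[-0.0005,0.004,0],"grip":0.4},
    {"rot":[0,0,0],"slide":[-0.0005,0.004,0],"grip":0.4},
    {"rot":[0,0,0],"slide":[-0.0005,0.005,0],"grip":0.4},
    {"rot":[0,0,0],"slide":[-0.0005,0.005,0],"grip":0.4},
  ],
)

```text
time: 7.25
ee_pos: [0.597, -0.2923, 0.023]
eef_rot: [0.656, 0.699, 0.194, -0.207]
ft_force: [0.8, -3.8, 0.2]
width: 0.0347
grip_force: 1.6
```

```bash
cat >> h.py <<'E'
def vase():
    q=snap('top');hsv=cv2.cvtColor(q['pixels'],cv2.COLOR_RGB2HSV);r=cv2.inRange(hsv,(3,140,120),(11,230,255))
    d=eyes.look_for('blue_vase',q);s=sensors.read_state()
    print('t',s['time'],'tcp',s['ee_pos'].round(4),'F',np.round(s['ft_force'],1),'z',s['ee_pos'][2])
    for e in d:
        b=np.array(e['bbox']);u,v=b[0],b[3];
        x,f=fit(q,[u,None,None,v],[.58,s['ee_pos'][1]+.05]);print(b.round(1),round(e['conf'],2),'vase',x.round(3),'off',(x-s['ee_pos'][:2]).round(3))
    return q
E
python3 -c "
from h import *
vase()"
```

```text
t 7.35 tcp [ 0.597  -0.2913  0.0231] F [ 0.9 -2.7 -0.3] z 0.023072671283262975
[415.2 138.4 445.9 188.6] 0.6 vase [ 0.727 -0.232] off [0.13 0.06]
[426.3 195.7 463.6 236.3] 0.59 vase [ 0.594 -0.253] off [-0.003  0.038]
```

arm_command(
  steps=[
    {"rot":[0,0,0],"slide":[-0.0006,0.006,0],"grip":0.4},
    {"rot":[0,0,0],"slide":[-0.0006,0.0065,0],"grip":0.4},
    {"rot":[0,0,0],"slide":[-0.0006,0.0065,0],"grip":0.4},
    {"rot":[0,0,0],"slide":[-0.0006,0.0065,0],"grip":0.4},
    {"rot":[0,0,0],"slide":[-0.0006,0.0065,0],"grip":0.4},
    {"rot":[0,0,0],"slide":[-0.0006,0.0065,0],"grip":0.4},
    {"rot":[0,0,0],"slide":[-0.0006,0.0065,0],"grip":0.4},
    {"rot":[0,0,0],"slide":[-0.0006,0.0065,0],"grip":0.4},
  ],
)

```text
time: 8.35
ee_pos: [0.5921, -0.2396, 0.023]
eef_rot: [0.655, 0.7, 0.194, -0.208]
ft_force: [0.0, -2.6, -0.3]
width: 0.0345
grip_force: 1.7
```

```bash
python3 - <<'E'
from h import *
q=vase();p=snap('side')
a=cv2.resize(p['pixels'][120:250,280:410],(390,360),interpolation=2)
b=cv2.resize(q['pixels'][160:290,380:510],(390,360),interpolation=2)
cv2.imwrite('pics/push1.png',np.hstack([a,b])[:,:,::-1])
E
```

```text
t 8.45 tcp [ 0.5922 -0.2387  0.0231] F [ 1.2 -1.7 -0.2] z 0.023107531701116086
[407.8 200.5 443.1 238.6] 0.63 vase [ 0.589 -0.203] off [-0.003  0.036]
[411.4 138.4 449.1 189.3] 0.59 vase [ 0.726 -0.221] off [0.134 0.018]
```

View pics/push1.png

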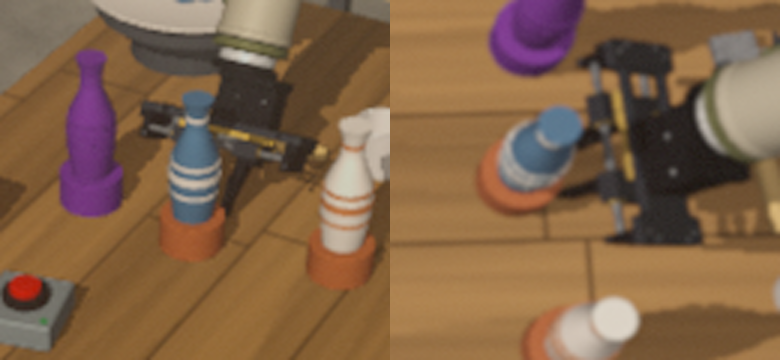

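```bash
python3 - <<'E'
from h import *
q=snap('top')
for u,v in((454,175.2),(469,175)):
  for z in(.08,.1,.13): print(u,v,z,ray(q,u,v,z).round(3))
print(proj(q,(.73,-.227,.1)),proj(q,(.702,-.227,.1)))
p=snap('side');print(fit(p,[280+60/3,None,280+124/3,120+213/2.77],[.73,-.22]), fit(q,[413.3,None,443.5,186.4],[.73,-.22]))
E
```

```text
454 175.2 0.08 [ 0.701 -0.281  0.08 ]
454 175.2 0.1 [ 0.695 -0.276  0.1  ]
454 175.2 0.13 [ 0.685 -0.269  0.13 ]
469 175 0.08 [ 0.701 -0.32   0.08 ]
469 175 0.1 [ 0.694 -0.315  0.1  ]
469 175 0.13 [ 0.684 -0.306  0.13 ]
[433.69661226 162.57343352] [434.47419134 172.99952599]
(array([ 0.72996427, -0.23101436]), array([ 0.059632  , -0.05967422,  0.00263572])) (array([ 0.73381912, -0.22746914]), array([ 0.23180346, -0.22489106,  0.00264923]))
```

arm_command(
  steps=[
    {"rot":[0,0,0],"slide":[-0.0018,0.005,0],"grip":0.4},
    {"rot":[0,0,0],"slide":[-0.0018,0.005,0],"grip":0.4},
    {"rot":[0,0,0],"slide":[-0.0018,0.005,0],"grip":0.4},
    {"rot":[0,0,0],"slide":[-0.0018,0.005,0],"grip":0.4},
    {"rot":[0,0,0],"slide":[-0.0018,0.006,0],"grip":0.4},
    {"rot":[0,0,0],"slide":[-0.0018,0.006,0],"grip":0.4},
    {"rot":[0,0,0],"slide":[-0.0015,0.006,0],"grip":0.4},
    {"rot":[0,0,0],"slide":[-0.001,0.006,0],"grip":0.4},
  ],
)

```text
time: 9.6
ee_pos: [0.5787, -0.1957, 0.023]
eef_rot: [0.655, 0.7, 0.194, -0.208]
ft_force: [0.3, -4.4, -0.5]
width: 0.0348
grip_force: 1.8
```

```bash
python3 -c "
from h import *
vase()"
```

```text
t 9.7 tcp [ 0.5787 -0.1948  0.0231] F [ 0.7 -1.6  0.8] z 0.023071489550184805
[391.  208.6 424.4 243.3] 0.93 vase [ 0.578 -0.157] off [-0.001  0.038]
[413.3 137.3 446.9 188.4] 0.82 vase [ 0.728 -0.226] off [ 0.15  -0.032]
```

arm_command(
  steps=[
    {"rot":[0,0,0],"slide":[-0.0004,0.0055,0],"grip":0.4},
    {"rot":[0,0,0],"slide":[-0.0004,0.0065,0],"grip":0.4},
    {"rot":[0,0,0],"slide":[-0.0004,0.0065,0],"grip":0.4},
    {"rot":[0,0,0],"slide":[-0.0004,0.0065,0],"grip":0.4},
    {"rot":[0,0,0],"slide":[-0.0004,0.0065,0],"grip":0.4},
    {"rot":[0,0,0],"slide":[-0.0004,0.0065,0],"grip":0.4},
    {"rot":[0,0,0],"slide":[-0.0004,0.0065,0],"grip":0.4},
    {"rot":[0,0,0],"slide":[-0.0004,0.0065,0],"grip":0.4},
  ],
)

```text
time: 10.7
ee_pos: [0.5756, -0.1446, 0.023]
eef_rot: [0.655, 0.7, 0.194, -0.208]
ft_force: [1.2, -4.3, -0.6]
width: 0.035
grip_force: 1.8
```

arm_command(
  steps=[
    {"rot":[0,0,0],"slide":[-0.0004,0.0065,0],"grip":0.4},
    {"rot":[0,0,0],"slide":[-0.0004,0.0065,0],"grip":0.4},
    {"rot":[0,0,0],"slide":[-0.0004,0.0065,0],"grip":0.4},
    {"rot":[0,0,0],"slide":[-0.0004,0.0065,0],"grip":0.4},
    {"rot":[0,0,0],"slide":[-0.0004,0.0065,0],"grip":0.4},
    {"rot":[0,0,0],"slide":[-0.0004,0.0065,0],"grip":0.4},
    {"rot":[0,0,0],"slide":[-0.0004,0.0065,0],"grip":0.4},
    {"rot":[0,0,0],"slide":[-0.0004,0.0065,0],"grip":0.4},
  ],
)

```text
time: 11.7
ee_pos: [0.5725, -0.0926, 0.023]
eef_rot: [0.655, 0.7, 0.194, -0.208]
ft_force: [0.2, -3.5, -0.3]
width: 0.0348
grip_force: 1.8
```

```bash
python3 -c "
from h import *
vase()"
```

```text
t 11.8 tcp [ 0.5723 -0.0917  0.0231] F [-0.4 -1.9 -0.8] z 0.023127133294479598
[351.6 209.4 382.9 247.1] 0.8 vase [ 0.57  -0.051] off [-0.002  0.041]
[416.5 136.7 447.7 188.1] 0.61 vase [ 0.729 -0.235] off [ 0.156 -0.144]
```

arm_command(
  steps=[
    {"rot":[0,0,0],"slide":[-0.0012,0.0055,0],"grip":0.4},
    {"rot":[0,0,0],"slide":[-0.0012,0.0065,0],"grip":0.4},
    {"rot":[0,0,0],"slide":[-0.0012,0.0065,0],"grip":0.4},
    {"rot":[0,0,0],"slide":[-0.0012,0.0065,0],"grip":0.4},
    {"rot":[0,0,0],"slide":[-0.0012,0.0065,0],"grip":0.4},
    {"rot":[0,0,0],"slide":[-0.0012,0.0065,0],"grip":0.4},
    {"rot":[0,0,0],"slide":[-0.0012,0.0065,0],"grip":0.4},
    {"rot":[0,0,0],"slide":[-0.0012,0.0065,0],"grip":0.4},
  ],
)

```text
time: 12.8
ee_pos: [0.5628, -0.0416, 0.023]
eef_rot: [0.655, 0.7, 0.194, -0.208]
ft_force: [0.2, -3.0, 0.1]
width: 0.0349
grip_force: 1.8
```

arm_command(
  steps=[
    {"rot":[0,0,0],"slide":[-0.001,0.0065,0],"grip":0.4},
    {"rot":[0,0,0],"slide":[-0.001,0.0065,0],"grip":0.4},
    {"rot":[0,0,0],"slide":[-0.001,0.0065,0],"grip":0.4},
    {"rot":[0,0,0],"slide":[-0.001,0.0065,0],"grip":0.4},
    {"rot":[0,0,0],"slide":[0,0.0065,0],"grip":0.4},
    {"rot":[0,0,0],"slide":[0,0.0065,0],"grip":0.4},
    {"rot":[0,0,0],"slide":[0,0.0065,0],"grip":0.4},
    {"rot":[0,0,0],"slide":[0,0.0065,0],"grip":0.4},
  ],
)

```text
time: 13.8
ee_pos: [0.5589, 0.0104, 0.023]
eef_rot: [0.655, 0.7, 0.194, -0.208]
ft_force: [0.1, -3.7, -1.2]
width: 0.0349
grip_force: 1.8
```

```bash
python3 - <<'E'
from h import *
q=vase();p=snap('side')
a=cv2.resize(p['pixels'][160:310,220:370],(390,390),interpolation=2)
b=cv2.resize(q['pixels'][150:300,250:400],(390,390),interpolation=2)
cv2.imwrite('pics/push2.png',np.hstack([a,b])[:,:,::-1])
E
```

```text
t 13.9 tcp [0.5587 0.0113 0.0231] F [ 0.7 -0.9 -0.1] z 0.023133643733110262
[414.6 139.6 449.1 177.3] 0.83 vase [ 0.76  -0.232] off [ 0.201 -0.243]
[314.  214.5 340.  254.6] 0.81 vase [0.553 0.049] off [-0.005  0.038]
```

View pics/push2.png

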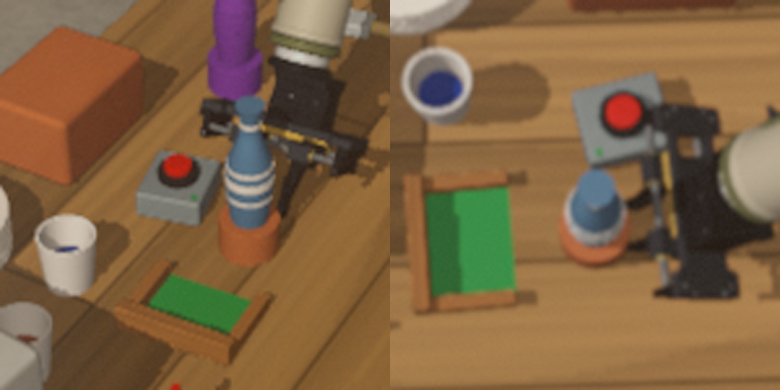

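arm_command(
  steps=[
    {"rot":[0,0,0],"slide":[0,-0.004,0],"grip":0.4},
    {"rot":[0,0,0],"slide":[-0.001,0,0.003],"grip":0.4},
    {"rot":[0,0,0],"slide":[-0.001,0,0.003],"grip":0.4},
    {"rot":[0,0,0],"slide":[-0.001,0.003,0],"grip":0.4},
    {"rot":[0,0,0],"slide":[-0.001,0.004,0],"grip":0.4},
    {"rot":[0,0,0],"slide":[-0.001,0.005,0],"grip":0.4},
    {"rot":[0,0,0],"slide":[-0.001,0.006,0],"grip":0.4},
    {"rot":[0,0,0],"slide":[-0.001,0.006,0],"grip":0.4},
  ],
)

```text
time: 14.95
ee_pos: [0.5519, 0.0301, 0.029]
eef_rot: [0.655, 0.7, 0.194, -0.208]
ft_force: [0.5, -4.8, 2.1]
width: 0.0347
grip_force: 2.3
```

arm_command(
  steps=[
    {"rot":[0,0,0],"slide":[0,0.006,0],"grip":0.4},
    {"rot":[0,0,0],"slide":[0,0.006,0],"grip":0.4},
    {"rot":[0,0,0],"slide":[0,0.006,0],"grip":0.4},
    {"rot":[0,0,0],"slide":[0,0.006,0],"grip":0.4},
    {"rot":[0,0,0],"slide":[0,0.006,0],"grip":0.4},
    {"rot":[0,0,0],"slide":[0,0.006,0],"grip":0.4},
    {"rot":[0,0,0],"slide":[0,0.006,0],"grip":0.4},
    {"rot":[0,0,0],"slide":[0,0.006,0],"grip":0.4},
  ],
)

```text
time: 15.95
ee_pos: [0.5514, 0.0783, 0.0288]
eef_rot: [0.655, 0.7, 0.194, -0.208]
ft_force: [0.6, -5.2, 2.7]
width: 0.0349
grip_force: 2.5
```

```bash
python3 -c "
from h import *
vase()"
```

```text
t 16.05 tcp [0.5512 0.0791 0.0289] F [ 0.1 -2.3  2.1] z 0.02894954728944306
[284.7 219.  314.4 257.7] 0.98 vase [0.547 0.125] off [-0.004  0.046]
[413.7 137.3 449.4 187.7] 0.95 vase [ 0.73  -0.228] off [ 0.179 -0.307]
```

arm_command(
  steps=[
    {"rot":[0,0,0],"slide":[0,0.005,0],"grip":0.4},
    {"rot":[0,0,0],"slide":[0,0.006,0],"grip":0.4},
    {"rot":[0,0,0],"slide":[0,0.006,0],"grip":0.4},
    {"rot":[0,0,0],"slide":[0,0.006,0],"grip":0.4},
    {"rot":[0,0,0],"slide":[0,0.005,0],"grip":0.4},
    {"rot":[0,0,0],"slide":[0,0.004,0],"grip":0.4},
    {"rot":[0,0,0],"slide":[0,0.004,0],"grip":0.4},
    {"rot":[0,0,0],"slide":[0,0.003,0],"grip":0.4},
  ],
)

```text
time: 17.05
ee_pos: [0.5518, 0.1172, 0.0289]
eef_rot: [0.655, 0.7, 0.194, -0.208]
ft_force: [0.3, -4.3, 1.6]
width: 0.0348
grip_force: 2.2
```

```bash
python3 -c "
from h import *
vase()"
```

```text
t 17.15 tcp [0.5517 0.1175 0.029 ] F [ 1.  -3.2  0.6] z 0.029007216765062058
[413.2 138.4 448.4 188.6] 0.95 vase [ 0.728 -0.226] off [ 0.176 -0.344]
[270.6 220.9 300.9 258.8] 0.8 vase [0.545 0.162] off [-0.006  0.044]
[191.2 267.8 218.8 290.7] 0.34 vase [0.467 0.365] off [-0.085  0.248]
```

arm_command(
  steps=[
    {"rot":[0,0,0],"slide":[0,0.003,0],"grip":0.4},
    {"rot":[0,0,0],"slide":[0,0.003,0],"grip":0.4},
    {"rot":[0,0,0],"slide":[0,0.003,0],"grip":0.4},
    {"rot":[0,0,0],"slide":[0,0.003,0],"grip":0.4},
    {"rot":[0,0,0],"slide":[0,0.002,0],"grip":0.4},
    {"rot":[0,0,0],"slide":[0,0.002,0],"grip":0.4},
    {"rot":[0,0,0],"slide":[0,0.001,0],"grip":0.4},
    {"rot":[0,0,0],"slide":[0,0.001,0],"grip":0.4},
  ],
)

```text
time: 18.15
ee_pos: [0.5519, 0.1349, 0.029]
eef_rot: [0.655, 0.7, 0.194, -0.208]
ft_force: [0.1, -4.7, 0.1]
width: 0.0349
grip_force: 2.2
```

arm_command(
  steps=[
    {"rot":[0,0,0],"slide":[0,0.001,0],"grip":0.4},
    {"rot":[0,0,0],"slide":[0,0.001,0],"grip":0.4},
    {"rot":[0,0,0],"slide":[0,0.001,0],"grip":0.4},
    {"rot":[0,0,0],"slide":[0,0.001,0],"grip":0.4},
    {"rot":[0,0,0],"slide":[0,0.001,0],"grip":0.4},
    {"rot":[0,0,0],"slide":[0,0.001,0],"grip":0.4},
    {"rot":[0,0,0],"slide":[0,0,0],"grip":0.4},
    {"rot":[0,0,0],"slide":[0,0,0],"grip":0.4},
  ],
)

```text
time: 19.15
ee_pos: [0.5519, 0.1411, 0.029]
eef_rot: [0.655, 0.7, 0.195, -0.208]
ft_force: [-0.4, -3.5, -0.6]
width: 0.0346
grip_force: 1.7
```

```bash
python3 - <<'E'
from h import *
q=vase();p=snap('side')
a=cv2.resize(p['pixels'][200:310,230:340],(390,390),interpolation=2)
b=cv2.resize(q['pixels'][180:290,230:340],(390,390),interpolation=2)
cv2.imwrite('pics/in1.png',np.hstack([a,b])[:,:,::-1])
E
```

```text
t 19.25 tcp [0.5519 0.141  0.029 ] F [ 0.6 -2.8  0.3] z 0.028999202427994256
[264.7 222.4 291.7 256.1] 0.96 vase [0.553 0.177] off [0.001 0.036]
[411.7 138.6 447.8 188.1] 0.72 vase [ 0.729 -0.222] off [ 0.177 -0.363]
```

View pics/in1.png

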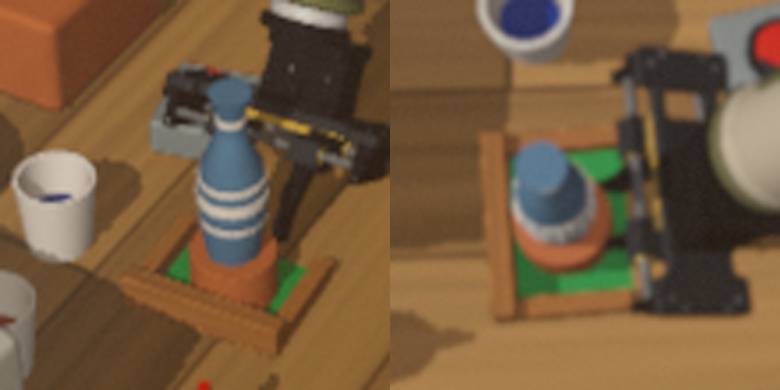

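arm_command(
  steps=[
    {"rot":[0,0,0],"slide":[0,0.001,0],"grip":0.4},
    {"rot":[0,0,0],"slide":[0,0.001,0],"grip":0.4},
    {"rot":[0,0,0],"slide":[0,0.001,0],"grip":0.4},
    {"rot":[0,0,0],"slide":[0,0,0],"grip":0.4},
    {"rot":[0,0,0],"slide":[0,0,0],"grip":0.4},
    {"rot":[0,0,0],"slide":[0,0,0],"grip":0.4},
    {"rot":[0,0,0],"slide":[0,0,0],"grip":0.4},
    {"rot":[0,0,0],"slide":[0,0,0],"grip":0.4},
  ],
)

```text
time: 20.3
ee_pos: [0.5519, 0.144, 0.029]
eef_rot: [0.655, 0.7, 0.195, -0.208]
ft_force: [0.0, -3.6, -0.3]
width: 0.0347
grip_force: 1.6
```

arm_command(
  steps=[
    {"rot":[0,0,0],"slide":[0,0.001,0],"grip":0.4},
    {"rot":[0,0,0],"slide":[0,0.001,0],"grip":0.4},
    {"rot":[0,0,0],"slide":[0,0.0005,0],"grip":0.4},
    {"rot":[0,0,0],"slide":[0,0.0005,0],"grip":0.4},
    {"rot":[0,0,0],"slide":[0,0,0],"grip":0.4},
    {"rot":[0,0,0],"slide":[0,0,0],"grip":0.4},
    {"rot":[0,0,0],"slide":[0,0,0],"grip":0.4},
    {"rot":[0,0,0],"slide":[0,0,0],"grip":0.4},
  ],
)

```text
time: 21.3
ee_pos: [0.5522, 0.1454, 0.0288]
eef_rot: [0.656, 0.699, 0.194, -0.207]
ft_force: [-1.7, -9.4, 4.4]
width: 0.0348
grip_force: 4.8
```

```bash
python3 -c "
from h import *
vase()"
```

```text
t 21.4 tcp [0.5522 0.1454 0.0288] F [ -2.2 -10.5   4.2] z 0.028763082452016354
[414.5 138.7 447.6 189.4] 0.58 vase [ 0.725 -0.23 ] off [ 0.173 -0.375]
[263.  222.6 292.8 260.8] 0.55 vase [0.541 0.181] off [-0.012  0.036]
```

arm_command(
  steps=[
    {"rot":[0,0,0],"slide":[0,-0.006,0],"grip":0.4},
    {"rot":[0,0,0],"slide":[0,-0.01,0],"grip":0.4},
    {"rot":[0,0,0],"slide":[0,-0.02,0.005],"grip":0.4},
    {"rot":[0,0,0],"slide":[0,-0.03,0.03],"grip":0.4},
    {"rot":[0,0,0],"slide":[0,-0.03,0.03],"grip":0.4},
    {"rot":[0,0,0],"slide":[0,-0.03,0.03],"grip":0},
    {"rot":[-8,0,0],"slide":[0.03,-0.005,0.02],"grip":0},
    {"rot":[-8,0,0],"slide":[0.03,0,0],"grip":0},
  ],
)

```text
time: 22.4
ee_pos: [0.614, 0.012, 0.1466]
eef_rot: [0.68, 0.718, 0.095, -0.111]
ft_force: [0.8, -0.4, -0.8]
width: 0.0125
grip_force: 0.0
```

```bash
python3 - <<'E'
from h import *
from scipy.spatial.transform import Rotation as R
q=vase();p=snap('side')
a=cv2.resize(p['pixels'][200:310,230:340],(390,390),interpolation=2)
b=cv2.resize(q['pixels'][180:290,230:340],(390,390),interpolation=2)
cv2.imwrite('pics/in2.png',np.hstack([a,b])[:,:,::-1])
print(R.from_quat(sensors.read_state()['eef_rot']).as_matrix().round(3))
E
```

```text
t 22.5 tcp [0.6144 0.0202 0.1469] F [-0.8  1.1 -0.3] z 0.1469380161302164
[261.4 220.  290.1 255.7] 0.75 vase [0.554 0.186] off [-0.06   0.165]
[444.2 137.6 448.  152.4] 0.47 vase [ 0.829 -0.319] off [ 0.215 -0.339]
[[-0.059  0.998 -0.035]
 [ 0.954  0.067  0.293]
 [ 0.294 -0.016 -0.956]]
```

View pics/in2.png

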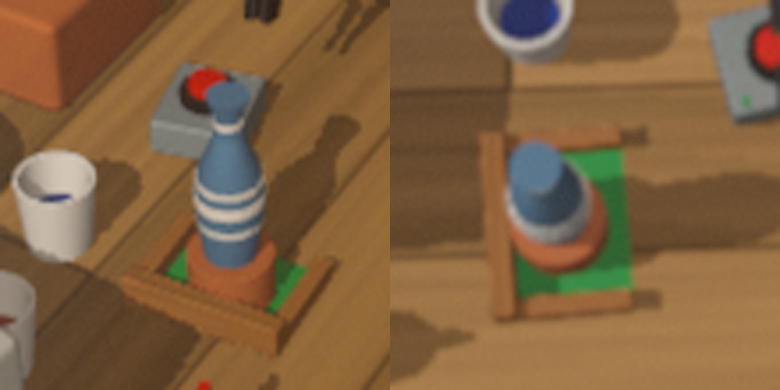

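The vase stands upright against the stop: in the top crop its foot edge meets the stop face at (513,235). Next I go to the button.

arm_command(
  steps=[
    {"rot":[-8,-1,0],"slide":[0.028,-0.004,0],"grip":0},
    {"rot":[-8,-1,0],"slide":[0.028,-0.004,0],"grip":0},
    {"rot":[0,0,0],"slide":[0,0,-0.035],"grip":0},
    {"rot":[0,0,0],"slide":[0,0,-0.035],"grip":0},
    {"rot":[0,0,0],"slide":[0,0,0],"grip":0},
    {"rot":[0,0,0],"slide":[0,0,0],"grip":0},
    {"rot":[0,0,0],"slide":[0,0,0],"grip":0},
    {"rot":[0,0,0],"slide":[0,0,0],"grip":0},
  ],
)

```text
time: 23.55
ee_pos: [0.6684, 0.0078, 0.0752]
eef_rot: [0.686, 0.728, 0.006, -0.006]
ft_force: [0.6, -0.6, -0.5]
width: 0.0002
grip_force: 0.0
```

arm_command(
  steps=[
    {"rot":[0,0,0],"slide":[0.0025,0.004,-0.012],"grip":0},
    {"rot":[0,0,0],"slide":[0,0,-0.01],"grip":0},
    {"rot":[0,0,0],"slide":[0,0,-0.005],"grip":0},
    {"rot":[0,0,0],"slide":[0,0,-0.004],"grip":0},
    {"rot":[0,0,0],"slide":[0,0,-0.003],"grip":0},
    {"rot":[0,0,0],"slide":[0,0,0],"grip":0},
    {"rot":[0,0,0],"slide":[0,0,0],"grip":0},
    {"rot":[0,0,0],"slide":[0,0,0],"grip":0},
  ],
)

```text
time: 24.55
ee_pos: [0.6713, 0.0128, 0.05]
eef_rot: [0.685, 0.728, 0.006, -0.005]
ft_force: [-40.0, -4.3, 84.1]
width: 0.0003
grip_force: 42.3
```

Bottomed hard (84 N), so the button is fully down. Lifting off.

arm_command(
  steps=[
    {"rot":[0,0,0],"slide":[0,0,0.004],"grip":0},
    {"rot":[0,0,0],"slide":[0,0,0.006],"grip":0},
    {"rot":[0,0,0],"slide":[0,0,0.02],"grip":0},
    {"rot":[0,0,0],"slide":[0,0,0.03],"grip":0},
    {"rot":[0,0,0],"slide":[0,0,0.03],"grip":0},
    {"rot":[0,0,0],"slide":[0,-0.03,0.03],"grip":0},
    {"rot":[0,0,0],"slide":[0,-0.03,0.03],"grip":0},
    {"rot":[0,0,0],"slide":[0,0,0],"grip":0},
  ],
)

```text
time: 25.55
ee_pos: [0.6715, -0.0517, 0.1925]
eef_rot: [0.687, 0.726, 0.006, -0.005]
ft_force: [-0.1, 0.8, -1.0]
width: 0.0003
grip_force: 0.0
```

```bash
python3 - <<'E'
from h import *
q=vase();p=snap('side')
a=cv2.resize(p['pixels'][130:330,200:430],(400,348),interpolation=2)
b=cv2.resize(q['pixels'][120:320,180:410],(400,348),interpolation=2)
cv2.imwrite('pics/end.png',np.hstack([a,b])[:,:,::-1])
E
```

```text
t 25.65 tcp [ 0.6702 -0.0479  0.1896] F [-0.9 -0.3 -0.8] z 0.1896382693212857
[432.  139.1 448.2 181.6] 0.89 vase [ 0.746 -0.279] off [ 0.076 -0.231]
[261.  220.  289.6 259.7] 0.73 vase [0.544 0.187] off [-0.126  0.234]
```

View pics/end.png

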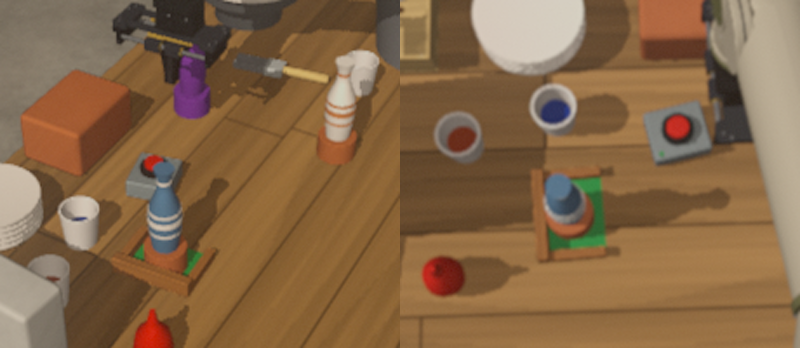

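The vase is upright in the bay against the stop, the button is released, and the visible bystanders are where they were. The hand is free of everything, so I'm handing in.

```bash
python3 -c "
from h import *
print(order.close_job())"
```

```text
the job is handed in; nothing more can be done
None
```

I handed the job in: the blue vase stands upright in the nearest bay with its foot against the back stop, and I then pressed the red button until it bottomed (hard, at about 84 N) and let it spring back; no verdict came back.

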